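# Feel for the chutes with room and top up the carton magazine

## Task

Top up the staple-carton magazine: reach down through its dust flaps with the fingers and feel which two of the six chutes still have room, then put one of the two loose cartons into each of those, on its long narrow side as it lies now, so that it drops right down onto the carton below. Leave the glue bottle, the tape measure and the hammer where they are.

Things in the scene. Friction and masses are not known exactly. Their poses are not given: they have to be found in the camera images.
- magazine: Fixed plywood box of six upright chutes, 203 (x) x 182 (y) x 160 mm high, walls 5 mm. Origin: centre of underside. Each chute has a carton at its foot; in four, different each time, a second stands on it: full, its top 36 mm below the rim. The other two have room: first thing felt is 94 mm below the rim. Flaps hide which. A carton let go in a mouth slides down; in a full chute it sticks out 22 mm.
- chute1 (a point): Centre of the near right chute's mouth (seen from the robot) at rim height, 160 mm above the bench. Axes as the magazine's: x along the chute's long side, z up. Chutes are 94 mm (x) by 54 mm (y) inside; their centres are 99 mm apart in x, 59 mm in y.
- chute2 (a point): Centre of the near middle chute's mouth (seen from the robot) at rim height, 160 mm above the bench. Axes as the magazine's: x along the chute's long side, z up. Each mouth is shut by two thin dark steel dust flaps 1 mm below the rim, hinged along its two long sides and meeting at its middle line.
- chute3 (a point): Centre of the near left chute's mouth (seen from the robot) at rim height, 160 mm above the bench. Axes as the magazine's: x along the chute's long side, z up. Pushed open, a chute's flaps hang 25 mm down and leave 50 mm clear between them; well under 1 N at the middle opens them and they spring shut.
- chute4 (a point): Centre of the far right chute's mouth (seen from the robot) at rim height, 160 mm above the bench. Axes as the magazine's: x along the chute's long side, z up. 
- chute5 (a point): Centre of the far middle chute's mouth (seen from the robot) at rim height, 160 mm above the bench. Axes as the magazine's: x along the chute's long side, z up. 
- chute6 (a point): Centre of the far left chute's mouth (seen from the robot) at rim height, 160 mm above the bench. Axes as the magazine's: x along the chute's long side, z up. 
- carton_a_mid (a point): Centre of one of the two loose staple cartons on the bench: stiff, red, white end labels, like those in the magazine; 84 mm long (x), 40 mm wide (y), 58 mm high (z), 0.25 to 0.5 kg, lying on its long narrow side as it has to lie in the chute, either end first. This point is 29 mm above its underside.
- carton_b_mid (a point): Centre of one of the two loose staple cartons on the bench: stiff, red, white end labels, like those in the magazine; 84 mm long (x), 40 mm wide (y), 58 mm high (z), 0.25 to 0.5 kg, lying on its long narrow side as it has to lie in the chute, either end first. This point is 29 mm above its underside.
- glue: Bystander: white wood-glue bottle, 60 mm across, 170 mm tall; origin at the centre of its underside.
- tape: Bystander: yellow tape measure, 70 x 34 mm, 66 mm high; origin at the centre of its underside.
- hammer: Bystander: hammer lying on the bench, 260 mm long along its x, head at +x, 26 mm high; origin at the middle of its length, on its underside.
Mind the look-alikes: they are no part of the job. What is shaped like the part that bears carton_b_mid but green or pink is not meant.

How it is judged (in metres and radians):
On the way, in this order (a step that is already met when the one before it is completed fails the run):
1. the fingers have reached down through the flaps into a chute (grasp point at least 12 mm below the rim, which the fingertips pass by about 19 mm more) (x of the grasp point in the frame of magazine between -0.096 and 0.096 m and y of the grasp point in the frame of magazine between -0.086 and 0.086 m and z of the grasp point in the frame of magazine below 0.148 m), for 0.05 s.
2. one carton rests in a chute on the carton below (((x of carton_a_mid in the frame of magazine between -0.096 and 0.096 m and y of carton_a_mid in the frame of magazine between -0.086 and 0.086 m and z of carton_a_mid in the frame of magazine between 0.085 and 0.105 m and angle between carton_a_mid's own z axis and vertical below 0.15 rad and linear speed of carton_a below 0.02 m/s) or (x of carton_b_mid in the frame of magazine between -0.096 and 0.096 m and y of carton_b_mid in the frame of magazine between -0.086 and 0.086 m and z of carton_b_mid in the frame of magazine between 0.085 and 0.105 m and angle between carton_b_mid's own z axis and vertical below 0.15 rad and linear speed of carton_b below 0.02 m/s))), for 0.2 s.
3. the other carton rests in the other chute (x of carton_a_mid in the frame of magazine between -0.096 and 0.096 m and y of carton_a_mid in the frame of magazine between -0.086 and 0.086 m and z of carton_a_mid in the frame of magazine between 0.085 and 0.105 m and angle between each of carton_a_mid, carton_b_mid's own z axis and vertical below 0.15 rad and linear speed of each of carton_a, carton_b below 0.02 m/s and x of carton_b_mid in the frame of magazine between -0.096 and 0.096 m and y of carton_b_mid in the frame of magazine between -0.086 and 0.086 m and z of carton_b_mid in the frame of magazine between 0.085 and 0.105 m), for 0.2 s.
At the end, for the whole second after the job is handed in: Both cartons rest flat on the lower carton, each in a chute that had room: centre 85 to 105 mm above the bench, within the magazine's walls, tilted under 0.15 rad, at rest. Glue bottle (upright), tape measure and hammer are within 25 mm of where they were (all of step 3 and distance of each of glue, tape, hammer from where it was at the start of the episode below 0.025 m and angle between glue's own z axis and vertical below 0.5 rad); the robot touches nothing.
It fails at once if the glue bottle is shoved more than 25 mm (distance of glue from where it was at the start of the episode above 0.025 m).
It fails at once if the tape measure is shoved more than 25 mm (distance of tape from where it was at the start of the episode above 0.025 m).
It fails at once if the hammer is shoved more than 25 mm (distance of hammer from where it was at the start of the episode above 0.025 m).
It fails at once if the glue bottle is tipped over (angle between glue's own z axis and vertical above 0.5 rad).
It also fails if it takes over 72 s, if anything falls off the work surface, if the arm or the gripper's body presses on something with over 40 N, if the wrist force passes 120 N, or if a joint passes its speed limit or range.

## Robot

A 6-joint arm with a two-finger parallel gripper is mounted at the origin on the work surface. World frame = base frame: x ahead of the robot, y to its left, z up, the work surface at z = 0. Lengths are in mm, angles in degrees, forces in N, time in s.
With the tool pointing down it reaches from about 350 to 850 mm from the base axis. Payload 8.1 kg.
Tool frame: the origin (TCP) lies at the very end of the fingers, on their centre line; the grasp point (between the pads) lies 19 mm behind it; z points along the fingers, y is the line along which they close (so a half turn about z gives the same grasp; the last joint's range is limited). The gripper opens to 85 mm and grips with 20 to 120 N. Pads are 22 mm wide; open, the fingers measure 114 mm over their backs; the gripper's body (76 mm by 85 mm) begins 54 mm behind the grasp point. The pads swing forward as they close: fully open they stand 13 mm farther back than shut.
Start: joints at [61.742, 7.471, 85.268, -0, 87.261, -4.893], TCP at [237.934, 550.811, 231.292] pointing down, gripper open.
Joint ranges: [-169.43, 169.43], [-51.17, 129.36], [1.28, 143.12], [-76.62, 256.62], [0, 156.53], [-152.29, 152.29]. Speed limits (degrees/s): [136.94, 136.94, 159.86, 180, 180, 180].

## Interface

Orientations are given as [roll, pitch, yaw] about the fixed x, y, z axes, in that order (R = Rz(yaw) Ry(pitch) Rx(roll)).
In Python, from bench import * gives the robot as it stands.
- The arm moves only by the tool play_rows, never from a script. Its argument "increments" is a list of rows, each a list of 3 entries, a list of its own where there are three numbers: the gripper's target within -1 to 1 (fully open at 1, half-way at 0, shut at -1), then the shift along the tool's x, y, z in mm, then the turn about the tool's z in rad. A call has 1 to 12 rows; each row shifts and turns the commanded pose from where the row before left it, along the tool's axes as they then stand; what a row does not reach is not made up. A row lasts 1/12 s, in which the tool goes at most 41.7 mm and 7.16 degrees, less where a joint would pass 70% of its speed; a pose out of reach is approached as far as the arm can. A call is refused whole if a number of a shift passes 41.7 or a number of a turn 0.125, either way. A call with a gripper value outside its range is refused whole. The fingers move at their own pace and stop on an object; "force" is the grip in N (left out, the last holds). Time passes only in rows, so rows that do not move let the fingers close. It gives the time, the measured TCP pose, the force, the opening and the grip force at its end, in the units of the state.
- sense(): the state, without advancing time (a new reading comes with each control period).
- snapshot(name): name is "scene" or "top" or "wrist"; returns a dict with "color" (480x640x3 uint8, red, green, blue), "intrinsics" (3x3 intrinsics, pixels), "world_from_camera" (4x4, takes a point from camera to world coordinates). Camera axes: x right, y down, z forward; pixel columns grow to the right and rows downward; lengths in mm; the calibration is good to about 2 mm. A picture is of the moment at which its call begins. There is no depth.
- hand_in(): hands the job in; it is judged then, once.
Trained networks look in a picture, given as the dict that the camera call returned (one of the last four; its "shot" number tells which), for a name from the list of things; names that differ only in an ending like _2 or _b are one class to them, and where a whole thing is asked for, a point or a joint stands for the part that bears it (a point fixed in the world has none). Each returns a list of dicts, best first, with "p" (0 to 1); they miss things now and then, are a little off and sometimes report something else, mostly with a low value. They report only what shows in the picture. A call takes as long as a camera call. They do not tell look-alikes from the thing itself.
- find_in(query, picture): "xyz" ([x, y, z] in mm, in the coordinates of the camera as it stood for that picture, good to about 4 mm: the middle of the surface that is visible of it).
- regions_of(query, picture): "mask" (480x640 bool, what is visible of it).
- pinpoint(query, picture): "xyz" ([x, y, z] in mm, in the coordinates of the camera as it stood for that picture, good to about 4 mm: a listed point, or the origin of a listed thing).
The state is a dict: "time": time; "joint_pos": joint angles; "qd": joint speeds; "joint_efforts": joint torques, N m; "tool_pos": TCP position; "tcp_rot": TCP orientation; "ft_force": force on the tool from outside, world axes, zero at the start; "wrist_torque": the same for the moment, N m; "finger_gap": finger opening in mm; "grip_force": force on a finger pad.
Only numpy, scipy, OpenCV 4.12 (cv2) and the standard library are available. Lean on these libraries where they do the work, as an engineer would, in place of code of your own. Each camera call takes 0.05 s, during which the arm holds its last target. There are 200 camera calls.

## Working session

There is one attempt and no reset: what is moved stays moved. The work goes in short steps, Python scripts to look and compute and a tool call to move; the robot and the scene stay as the last step left them, time stands still between calls to the robot, and variables do not carry over. Pictures are saved under pics/ and viewed, at most 10 in all, crops included, and the job is handed in when it is done.

Besides the shell and the picture viewer there is one more tool, called after ">>>" as name(argument=value, ...), one argument or row to a line, values as JSON. play_rows: Moves the arm, as the interface text tells. Its arguments: {"type":"object","properties":{"increments":{"type":"array","items":{"type":"array"}},"force":{"type":"number"}},"required":["increments"]}

```bash
mkdir -p pics; cat > h.py <<'E'
from bench import *
import numpy as np, cv2
def world(s,p): 
    T=np.array(s["world_from_camera"]); return (T@np.r_[p,1])[:3]
def save(s,n): cv2.imwrite(f"pics/{n}.png",cv2.cvtColor(s["color"],cv2.COLOR_RGB2BGR))
def px(s,w):
    T=np.linalg.inv(np.array(s["world_from_camera"])); c=(T@np.r_[w,1])[:3]; u=np.array(s["intrinsics"])@c; return u[:2]/u[2]
def ray(s,u,v,z):
    T=np.array(s["world_from_camera"]); d=T[:3,:3]@np.linalg.inv(np.array(s["intrinsics"]))@np.array([u,v,1]); o=T[:3,3]
    return o+d*(z-o[2])/d[2]
E
python3 - <<'E'
from h import *
np.set_printoptions(precision=1,suppress=True)
for n in("top","scene"):
    s=snapshot(n); save(s,n+"0")
    print(n, np.array(s["world_from_camera"])[:3,3])
    for q in("magazine","chute1","chute2","chute3","chute4","chute5","chute6","carton_a_mid","carton_b_mid","glue","tape","hammer"):
        for d in pinpoint(q,s)[:5]:
            w=world(s,d["xyz"]); print(q,round(d["p"],2),w,px(s,w))
print(sense())
E
```

```text
top [ 402.    15.9 1122.9]
magazine 0.6 [530.   87.7  -1.5] [279.9 265.1]
chute1 0.91 [568.9  22.1 161.4] [306.4 237.1]
chute1 0.89 [592.8 139.2 162.5] [249.8 226.6]
chute1 0.8 [480.8  99.3 158.3] [269.4 280.3]
chute1 0.77 [469.2  39.3 165.1] [298.6 285.2]
chute1 0.74 [493.2 153.6 163.3] [242.5 274.5]
chute2 0.91 [568.9  22.1 161.4] [306.4 237.1]
chute2 0.89 [592.8 139.2 162.5] [249.8 226.6]
chute2 0.8 [480.8  99.3 158.3] [269.4 280.3]
chute2 0.77 [469.2  39.3 165.1] [298.6 285.2]
chute2 0.74 [493.2 153.6 163.3] [242.5 274.5]
chute3 0.91 [568.9  22.1 161.4] [306.4 237.1]
chute3 0.89 [592.8 139.2 162.5] [249.8 226.6]
chute3 0.8 [480.8  99.3 158.3] [269.4 280.3]
chute3 0.77 [469.2  39.3 165.1] [298.6 285.2]
chute3 0.74 [493.2 153.6 163.3] [242.5 274.5]
chute4 0.91 [568.9  22.1 161.4] [306.4 237.1]
chute4 0.89 [592.8 139.2 162.5] [249.8 226.6]
chute4 0.8 [480.8  99.3 158.3] [269.4 280.3]
chute4 0.77 [469.2  39.3 165.1] [298.6 285.2]
chute4 0.74 [493.2 153.6 163.3] [242.5 274.5]
chute5 0.91 [568.9  22.1 161.4] [306.4 237.1]
chute5 0.89 [592.8 139.2 162.5] [249.8 226.6]
chute5 0.8 [480.8 
[... 2475 characters left out ...]
358.1]
carton_b_mid 0.74 [ 516.6 -320.6   31.9] [234.  358.5]
carton_b_mid 0.24 [ 553.6 -180.9   25.9] [289.  325.9]
glue 0.89 [431.1 410.8  -3. ] [363. 204.]
glue 0.29 [ 515.4 -323.    31.1] [232.8 359.3]
tape 0.64 [ 702.8 -217.2   -0.4] [342.2 372.5]
hammer 0.79 [587.3 440.   -0.7] [415.4 212.9]
{'time': 1.3, 'joint_pos': array([61.7,  7.5, 85.3, -0. , 87.3, -4.9]), 'qd': array([-0. ,  0. , -0.1, -0. ,  0. ,  0. ]), 'joint_efforts': array([  0. , -56.9, -50.1,  -0. ,   0. ,   0. ]), 'tool_pos': array([237.9, 550.8, 231.3]), 'tcp_rot': array([180. ,   0. , 156.6]), 'ft_force': array([-0.1, -0.6, -0.1]), 'wrist_torque': array([0., 0., 0.]), 'grip_force': 0.0, 'finger_gap': 84.91002222472636}
```

```bash
python3 - <<'E'
import cv2
a=cv2.imread("pics/top0.png"); cv2.imwrite("pics/topc.png",cv2.resize(a[160:360,220:540],None,fx=2.5,fy=2.5,interpolation=cv2.INTER_CUBIC))
E
```

```text
(no output)
```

View pics/topc.png

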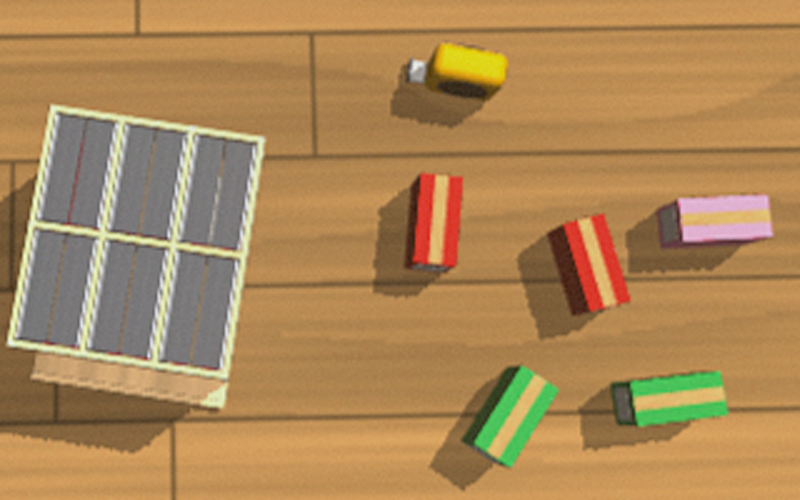

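View pics/scene0.png

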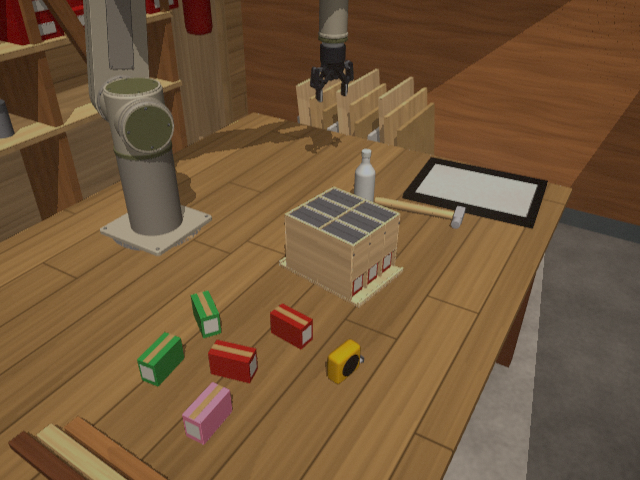

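Near the magazine are two red cartons, at crop (435,222) → px (394,249) and crop (590,263) → px (456,265). The green pair at crop (510,415) and (670,397) and the pink one at (715,220) are look-alikes. The task asks for red, so the targets are the ones at about (559,-179) and (519,-322). The enlarged crop confirms this. Now I'll move above the magazine.

>>> play_rows(
  increments=[
    [-1,[0,0,-40],-0.11],
    [-1,[0,0,-40],-0.11],
    [-1,[-27,-28.5,0],0],
    [-1,[-27,-28.5,0],0],
    [-1,[-27,-28.5,0],0],
    [-1,[-27,-28.5,0],0],
    [-1,[-27,-28.5,0],0],
    [-1,[-27,-28.5,0],0],
    [-1,[-27,-28.5,0],0],
    [-1,[-27,-28.5,0],0],
    [-1,[-27,-28.5,0],0],
    [-1,[-27,-28.5,0],0],
  ],
)

```text
time: 2.3
tool_pos: [450.6, 218.7, 311.6]
tcp_rot: [180.0, 0.0, 169.2]
ft_force: [1.1, 0.6, 0.6]
finger_gap: -0.0
grip_force: 0.0
```

>>> play_rows(
  increments=[
    [-1,[-27,-28.5,0],0],
    [-1,[-27,-28.5,0],0],
    [-1,[-27,-28.5,0],0],
    [-1,[-27,-28.5,0],0],
    [-1,[0,0,0],0],
    [-1,[0,0,0],0],
  ],
)

```text
time: 2.8
tool_pos: [535.5, 86.2, 310.9]
tcp_rot: [-180.0, -0.0, 169.0]
ft_force: [0.0, -0.7, -0.1]
finger_gap: 0.2
grip_force: 0.0
```

```bash
cat >> h.py <<'E'
from scipy.optimize import least_squares
MZ=np.array([532,88,-10.7])
def chute(m,i):
    i-=1; lx=-49.5+99*(i//3); ly=-59+59*(i%3); t=np.radians(m[2]); return np.array([m[0]+lx*np.cos(t)-ly*np.sin(t),m[1]+lx*np.sin(t)+ly*np.cos(t)])
def go(t,yaw=None):
    "tool-axis shift to reach world t=[x,y,z]"
    st=sense(); y=np.radians(st["tcp_rot"][2]); d=np.array(t)-st["tool_pos"]; c,s=np.cos(y),np.sin(y)
    print("shift",np.round([d[0]*c+d[1]*s,d[0]*s-d[1]*c,-d[2]],1), "turn",None if yaw is None else round(-np.radians((yaw-st["tcp_rot"][2]+180)%360-180),3))
def fitmag(pts,m0):
    def f(m):
        C=np.array([chute(m,i) for i in range(1,7)]); 
        return np.ravel([p-C[np.argmin(np.hypot(*(C-p).T))] for p in pts])
    r=least_squares(f,m0,loss="soft_l1",f_scale=3,x_scale=[1,1,.5]); return r.x,np.round(r.fun,1)
E
python3 - <<'E'
from h import *
np.set_printoptions(precision=1,suppress=True)
st=sense(); print(st["time"],st["tool_pos"],st["tcp_rot"],st["finger_gap"],st["ft_force"])
for n in("top","scene","wrist"):
    s=snapshot(n)
    P=[world(s,d["xyz"]) for d in pinpoint("chute1",s) if d["p"]>.3]; print(n,np.array(P))
    if len(P)>2: print(fitmag([p[:2] for p in P],MZ))
save(s,"wrist1")
E
```

```text
2.8 [535.5  86.2 310.9] [-180.   -0.  169.] 0.18389443353060203 [ 0.  -0.7 -0.1]
top [[468.2  39.2 165.9]
 [484.9  99.6 160.2]
 [492.3 151.7 163.9]
 [571.2  19.9 161.3]]
(array([531.3,  87.5, -10.7]), array([-3.6,  0.5,  2.2,  2.9, -1.3, -2.9,  2.1, -0.5]))
scene [[473.1  34.6 161.1]
 [596.7 138.9 155.5]
 [580.   78.3 162.9]
 [490.4 152.  160.6]
 [574.3  22.5 159.4]
 [483.8  96.9 158.9]]
(array([532.5,  87.2,  -8.5]), array([-1.7, -1.6,  6.5,  0.7, -1.5, -1.5, -1.9, -0.8,  1.6,  1. ,  0.3,
        2.4]))
wrist [[583.   78.2 155.7]
 [482.3  92.4 160. ]
 [492.8 151.6 158.7]
 [571.5  24.9 160.1]]
(array([532.4,  86.4,  -8.3]), array([ 1.6, -1. , -1.1, -1.1,  0.9, -0.4, -1.3,  4. ]))
```

View pics/wrist1.png

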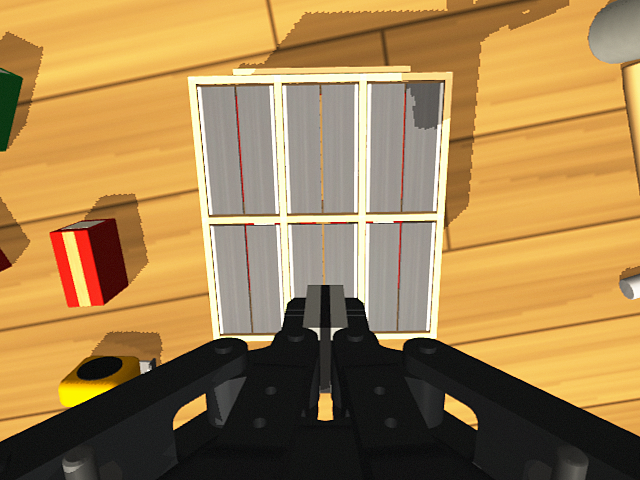

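The wrist view shows all six chutes: chutes 1, 2 and 3 in the top row from left to right, and 4, 5 and 6 below. The rim's outer corners are at about (189,77), (452,72), (213,340) and (437,340). I'll use those to pin the magazine pose.

```bash
python3 - <<'E'
from h import *
np.set_printoptions(precision=1,suppress=True)
s=snapshot("wrist")
P=np.array([ray(s,u,v,160)[:2] for u,v in((189,77),(452,72),(213,340),(437,340),(280,216),(364,214))]);print(P)
L=np.array([(-101.5,-91),(-101.5,91),(101.5,-91),(101.5,91),(0,-29.5),(0,29.5)])
def f(m):
    t=np.radians(m[2]);R=np.array([[np.cos(t),-np.sin(t)],[np.sin(t),np.cos(t)]]);return (L@R.T+m[:2]-P).ravel()
r=least_squares(f,[532,87,-10]);print(r.x,r.fun)
m=r.x
for i in range(1,7):print(i,chute(m,i),px(s,[*chute(m,i),160]))
E
```

```text
[[418.3  16.6]
 [448.4 194.3]
 [616.2 -18.7]
 [650.  161.4]
 [525.   57.2]
 [535.1 119.4]]
[532.2  88.4  -9.9] [-1.8 -0.5 -0.6  1.1  0.4  0.1 -2.2 -0.8  2.1  2.1  2.1 -2. ]
1 [473.3  38.7] [239.5 151.4]
2 [483.4  96.8] [321.6 150.3]
3 [493.5 155. ] [403.7 149.2]
4 [570.8  21.7] [248.2 280.4]
5 [581.   79.9] [323.5 279.5]
6 [591.1 138. ] [398.8 278.5]
```

>>> play_rows(
  increments=[
    [-1,[-23,1,25],-0.02],
    [-1,[-23,1.5,30],0],
    [-1,[0,0,38],0],
    [-1,[0,0,38],0],
    [-1,[0,0,20],0],
    [-1,[0,0,20],0],
    [-1,[0,0,12],0],
    [-1,[0,0,3],0],
    [-1,[0,0,2],0],
    [-1,[0,0,2],0],
    [-1,[0,0,0],0],
  ],
)

```text
time: 4.07
tool_pos: [580.4, 83.4, 124.0]
tcp_rot: [180.0, 0.0, 170.5]
ft_force: [-9.7, 0.5, 13.4]
finger_gap: -0.1
grip_force: 7.2
```

>>> play_rows(
  increments=[
    [-1,[0,0,-25],0],
    [-1,[0,0,-30],0],
    [-1,[33,-1,0],0],
    [-1,[33,-1,0],0],
    [-1,[32,0,0],0],
    [-1,[0,0,20],0],
    [-1,[0,0,20],0],
    [-1,[0,0,8],0],
    [-1,[0,0,3],0],
    [-1,[0,0,2],0],
    [-1,[0,0,2],0],
    [-1,[0,0,0],0],
  ],
)

```text
time: 5.07
tool_pos: [484.0, 97.3, 124.0]
tcp_rot: [180.0, -0.0, 170.4]
ft_force: [-13.8, 0.6, 21.7]
finger_gap: -0.2
grip_force: 10.7
```

Chutes 5 and 2 are full. Next is chute 1.

>>> play_rows(
  increments=[
    [-1,[0,0,-25],0],
    [-1,[0,0,-30],0],
    [-1,[0,-30,0],0],
    [-1,[0,-29,0],0],
    [-1,[0,0,0],0],
    [-1,[0,0,20],0],
    [-1,[0,0,20],0],
    [-1,[0,0,8],0],
    [-1,[0,0,3],0],
    [-1,[0,0,2],0],
    [-1,[0,0,2],0],
    [-1,[0,0,0],0],
  ],
)

```text
time: 6.07
tool_pos: [474.1, 39.1, 124.0]
tcp_rot: [-180.0, 0.0, 170.4]
ft_force: [-12.7, -0.9, 19.8]
finger_gap: 0.2
grip_force: 10.5
```

>>> play_rows(
  increments=[
    [-1,[0,0,-25],0],
    [-1,[0,0,-30],0],
    [-1,[-33,0,0],0],
    [-1,[-33,0,0],0],
    [-1,[-33,0,0],0],
    [-1,[0,0,20],0],
    [-1,[0,0,20],0],
    [-1,[0,0,8],0],
    [-1,[0,0,3],0],
    [-1,[0,0,2],0],
    [-1,[0,0,2],0],
    [-1,[0,0,0],0],
  ],
)

```text
time: 7.07
tool_pos: [571.8, 22.4, 122.4]
tcp_rot: [180.0, 0.1, 170.4]
ft_force: [0.7, 0.2, -0.2]
finger_gap: 0.1
grip_force: 0.5
```

>>> play_rows(
  increments=[
    [-1,[0,0,3],0],
    [-1,[0,0,3],0],
    [-1,[0,0,3],0],
    [-1,[0,0,0],0],
  ],
)

```text
time: 7.4
tool_pos: [572.5, 22.2, 115.3]
tcp_rot: [180.0, 0.2, 170.4]
ft_force: [-7.1, -0.6, 17.2]
finger_gap: -0.4
grip_force: 7.2
```

Chute 4 let the tip go to 115, past the 124 seen in the full ones, so it has room. The contact at 115 is probably the knuckles on the rim. Next is chute 6.

>>> play_rows(
  increments=[
    [-1,[0,0,-30],0],
    [-1,[0,0,-34],0],
    [-1,[0,40,0],0],
    [-1,[0,40,0],0],
    [-1,[0,38,0],0],
    [-1,[0,0,20],0],
    [-1,[0,0,20],0],
    [-1,[0,0,8],0],
    [-1,[0,0,3],0],
    [-1,[0,0,2],0],
    [-1,[0,0,2],0],
    [-1,[0,0,0],0],
  ],
)

```text
time: 8.4
tool_pos: [591.5, 138.2, 122.0]
tcp_rot: [180.0, 0.1, 170.3]
ft_force: [-0.3, -0.6, -0.9]
finger_gap: 0.4
grip_force: 0.5
```

Chutes 4 and 6 have room, and 1, 2 and 5 are full, so 3 must be full too. I'll go above carton A at (559,-179).

>>> play_rows(
  increments=[
    [-1,[0,0,-30],0],
    [-1,[0,0,-40],0],
    [1,[0,0,-40],0],
    [1,[-3,-39.8,0],0],
    [1,[-3,-39.8,0],0],
    [1,[-3,-39.8,0],0],
    [1,[-3,-39.8,0],0],
    [1,[-3,-39.8,0],0],
    [1,[-3,-39.8,0],0],
    [1,[-3,-39.8,0],0],
    [1,[0,-39.8,0],0],
    [1,[0,0,0],0],
  ],
)

```text
time: 9.4
tool_pos: [557.2, -186.2, 232.5]
tcp_rot: [-179.8, 0.1, 170.0]
ft_force: [0.7, 0.3, -0.2]
finger_gap: 85.6
grip_force: 0.0
```

```bash
python3 - <<'E'
from h import *
np.set_printoptions(precision=1,suppress=True)
s=snapshot("wrist"); save(s,"wrist2"); st=sense(); print(st["time"],st["tool_pos"],st["tcp_rot"],st["finger_gap"])
t=snapshot("top")
for n,q in(("wrist",s),("top",t)):
    for d in pinpoint("carton_a_mid",q): print(n,round(d["p"],2),world(q,d["xyz"]))
    c=q["color"].astype(int); red=((c[...,0]>130)&(c[...,1]<70)&(c[...,2]<70)).astype(np.uint8)
    for d in regions_of("carton_a_mid",q):
        m=d["mask"].astype(np.uint8); print(round(d["p"],2),m.sum(),(m&red).sum(),np.argwhere(m).mean(0)[::-1])
E
```

```text
9.45 [ 557.9 -183.1  232.4] [-179.9    0.1  170. ] 85.09798339917772
wrist 0.79 [ 560.4 -179.4   28.5]
0.9 5244 3195 [332.8 211.6]
0.38 33503 0 [580.6 144. ]
top 0.62 [ 560.3 -179.4   30.7]
0.63 194 76 [386.4 245.3]
```

View pics/wrist2.png

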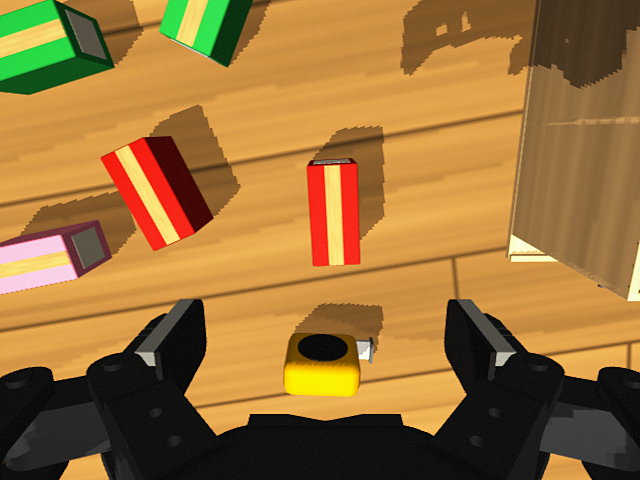

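The wrist view shows red carton A with top-face corners at about (307,165), (357,164), (314,266) and (360,265). Red carton B has corners at about (102,157), (144,138), (193,237) and (156,250). The greens are at the top left and the pink one at the left edge.

```bash
python3 - <<'E'
from h import *
np.set_printoptions(precision=1,suppress=True)
s=snapshot("wrist")
for C in(((307,165),(357,164),(360,265),(314,266)),((102,157),(144,138),(193,237),(156,250))):
    P=np.array([ray(s,u,v,58)[:2] for u,v in C]); ax=(P[3]-P[0]+P[2]-P[1])/2; w=(P[1]-P[0]+P[2]-P[3])/2
    print(P.mean(0),np.hypot(*ax),np.hypot(*w),np.degrees(np.arctan2(ax[1],ax[0])),np.degrees(np.arctan2(w[1],w[0]))-90)
    yaw=np.degrees(np.arctan2(ax[1],ax[0]))+180
    go([*P.mean(0),31],yaw)
E
```

```text
[ 562.4 -170. ] 83.3138257741362 38.70025983633435 -6.350695915250524 -8.27171074253559
shift [ -2.1   8.  200.6] turn -0.055
[ 522.3 -312.9] 83.44119492525846 35.26336006900799 13.170941517739152 11.633147146698334
shift [  13.8 -139.6  200.6] turn -0.396
```

```bash
python3 - <<'E'
from h import *
np.set_printoptions(precision=1,suppress=True)
s=snapshot("wrist"); print(sense()["tool_pos"])
for d in pinpoint("carton_a_mid",s): print(round(d["p"],2),world(s,d["xyz"]))
c=cv2.cvtColor(s["color"],cv2.COLOR_RGB2HSV); m=cv2.inRange(c,(0,150,190),(30,255,255)); 
for d in regions_of("carton_a_mid",s):
    if d["p"]>.3:
        k=(d["mask"]*255).astype(np.uint8)&m; p=np.argwhere(k)[:,::-1].astype(np.float32)
        if len(p)<800: continue
        b=cv2.boxPoints(cv2.minAreaRect(p)); P=np.array([ray(s,u,v,58)[:2] for u,v in b]); r=cv2.minAreaRect(P.astype(np.float32)); print(d["p"],len(p),b.ravel(),r)
go([561,-179,31],173)
E
```

```text
[ 558.9 -177.5  231.5]
0.56 [ 559.8 -179.6   28.2]
0.89 3545 [292.9 159.4 343.7 157.1 348.3 264.4 297.6 266.6] ((558.0321655273438, -180.7673797607422), (42.369834899902344, 88.0568618774414), 83.1520004272461)
shift [ -2.4  -0.8 200.4] turn -0.044
```

>>> play_rows(
  increments=[
    [1,[-1,-1,40],-0.044],
    [1,[0,0,40],0],
    [1,[0,0,40],0],
    [1,[0,0,40],0],
    [1,[0,0,30],0],
    [1,[0,0,12],0],
    [1,[0,0,0],0],
    [-1,[0,0,0],0],
    [-1,[0,0,0],0],
    [-1,[0,0,0],0],
    [-1,[0,0,0],0],
    [-1,[0,0,0],0],
  ],
  force=40,
)

```text
time: 10.9
tool_pos: [561.4, -180.6, 32.2]
tcp_rot: [-179.9, 0.3, 172.9]
ft_force: [-0.0, 1.9, 5.3]
finger_gap: 39.1
grip_force: 41.4
```

>>> play_rows(
  increments=[
    [-1,[0,0,-20],0],
    [-1,[0,0,-35],0],
    [-1,[0,0,-40],0],
    [-1,[0,0,-40],0],
    [-1,[0,0,-40],0],
    [-1,[0,0,-30],0.049],
    [-1,[5,40,0],0],
    [-1,[5,40,0],0],
    [-1,[5,40,0],0],
    [-1,[5,40,0],0],
    [-1,[5,41,0],0],
    [-1,[0,0,0],0],
  ],
)

```text
time: 11.9
tool_pos: [568.9, 29.8, 234.9]
tcp_rot: [179.8, -0.0, 170.4]
ft_force: [0.7, -0.5, -4.0]
finger_gap: 39.6
grip_force: 42.7
```

>>> play_rows(
  increments=[
    [-1,[0,0,0],0],
    [-1,[0,0,0],0],
  ],
)

```text
time: 12.07
tool_pos: [569.2, 22.4, 234.6]
tcp_rot: [-180.0, 0.0, 170.2]
ft_force: [-0.5, -0.2, -4.1]
finger_gap: 39.1
grip_force: 42.7
```

```bash
python3 - <<'E'
from h import *
np.set_printoptions(precision=1,suppress=True)
s=snapshot("wrist"); save(s,"wrist3"); print(sense()["tool_pos"],sense()["tcp_rot"],sense()["ft_force"])
for d in pinpoint("carton_a_mid",s): print(round(d["p"],2),world(s,d["xyz"]))
P=[world(s,d["xyz"]) for d in pinpoint("chute1",s) if d["p"]>.3]; print(np.array(P))
m=[532.3,87.7,-9.8]
for i in range(1,7): print(i,chute(m,i),px(s,[*chute(m,i),160]))
print(chute(m,4)); go([*chute(m,4),164],170.2)
E
```

```text
[569.2  21.6 234.5] [-180.     0.   170.1] [-0.4 -0.2 -4.5]
[[590.4 136.4 160. ]
 [490.2 153.  158.6]
 [473.5  40.  161.2]
 [581.5  77.4 158.4]
 [482.   93.7 162.2]]
1 [473.5  38. ] [322.8  65.5]
2 [483.5  96.1] [440.   65.5]
3 [493.6 154.3] [557.3  65.5]
4 [571.   21.1] [323.  253.4]
5 [581.1  79.3] [426.8 253.4]
6 [591.1 137.4] [530.7 253.4]
[571.   21.1]
shift [-1.7  0.5 70.4] turn -0.004
```

View pics/wrist3.png

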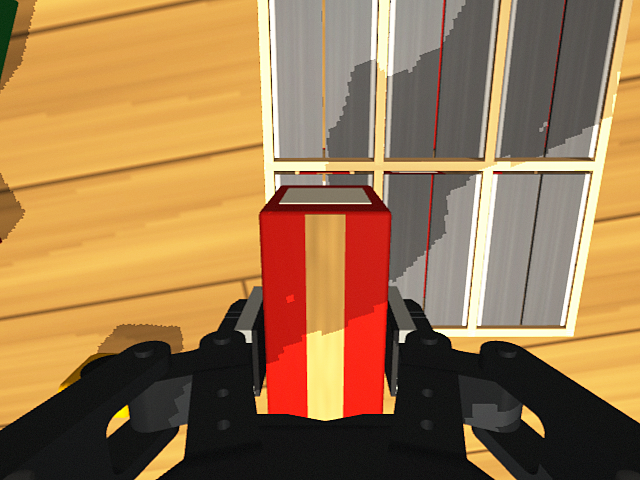

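Carton A is held straight. Its near top edge is at row 212 and its bottom edge at about row 187. The crossing wall is at rows 160–172. Chute 6's slit shows black, which fits it being empty. Now I'll check the carton's offset along its length.

```bash
python3 - <<'E'
from h import *
np.set_printoptions(precision=1,suppress=True)
s=snapshot("wrist"); t=np.radians(-9.8); u=np.array([np.cos(t),np.sin(t)])
tp=sense()["tool_pos"]; print(tp)
for r,z,c in((212,tp[2]+26,325),(187,tp[2]-32,325),(166,160,327)):
    w=ray(s,c,r,z); print(w, (w[:2]-tp[:2])@u, w[:2]+42*u)
E
```

```text
[569.3  20.9 234.3]
[527.7  28.5 260.3] -42.28715820977728 [569.1  21.4]
[528.3  28.4 202.3] -41.672193200284255 [569.7  21.3]
[523.2  30.4 160. ] -47.05962490481251 [564.6  23.3]
```

>>> play_rows(
  increments=[
    [-1,[-2,0.5,20],0],
    [-1,[0,0,15],0],
    [-1,[0,0,10],0],
    [-1,[0,0,8],0],
    [-1,[0,0,8],0],
    [-1,[0,0,8],0],
    [-1,[0,0,0],0],
    [-1,[0,0,0],0],
  ],
)

```text
time: 12.93
tool_pos: [570.9, 22.5, 164.7]
tcp_rot: [-180.0, -0.1, 170.1]
ft_force: [1.4, 0.3, -4.2]
finger_gap: 39.2
grip_force: 42.8
```

>>> play_rows(
  increments=[
    [1,[0,0,0],0],
    [1,[0,0,0],0],
    [1,[0,0,0],0],
    [1,[0,0,0],0],
    [1,[0,0,0],0],
    [1,[0,0,-25],0],
    [1,[0,0,-35],0],
    [1,[0,0,-10],0],
    [1,[0,0,0],0],
    [1,[0,0,0],0],
  ],
)

```text
time: 13.77
tool_pos: [572.1, 22.5, 236.4]
tcp_rot: [180.0, 0.2, 170.1]
ft_force: [0.2, -0.8, -1.1]
finger_gap: 85.3
grip_force: 0.0
```

```bash
python3 - <<'E'
from h import *
np.set_printoptions(precision=1,suppress=True)
s=snapshot("wrist"); save(s,"wrist4"); print(sense()["tool_pos"],sense()["ft_force"],sense()["time"])
s=snapshot("top")
for d in pinpoint("carton_a_mid",s): print(round(d["p"],2),world(s,d["xyz"]))
go([521,-322,232],192.5)
E
```

```text
[571.3  22.5 234.9] [ 0.1 -0.5 -0.4] 13.8167
shift [ -10.4 -347.9    1.6] turn -0.391
```

View pics/wrist4.png

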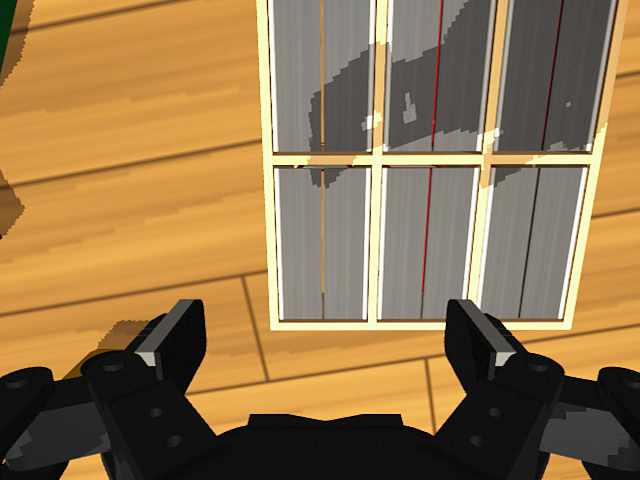

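Chute 4's flaps have closed again with nothing sticking out, so the carton went down. Now carton B.

>>> play_rows(
  increments=[
    [1,[-1,-38.7,0],0],
    [1,[-1,-38.7,0],0],
    [1,[-1,-38.7,0],0],
    [1,[-1,-38.7,0],0],
    [1,[-1,-38.7,0],0],
    [1,[-1,-38.7,0],0],
    [1,[-1,-38.7,0],0],
    [1,[-1,-38.7,0],0],
    [1,[-2,-38.7,0],0],
    [1,[0,0,0],-0.1],
    [1,[0,0,0],-0.1],
    [1,[0,0,0],-0.1],
  ],
)

```text
time: 14.92
tool_pos: [520.2, -323.0, 233.1]
tcp_rot: [179.9, -0.1, -172.5]
ft_force: [-0.0, 0.2, -1.0]
finger_gap: 85.6
grip_force: 0.0
```

>>> play_rows(
  increments=[
    [1,[0,0,0],-0.09],
    [1,[0,0,0],0],
    [1,[0,0,0],0],
    [1,[0,0,0],0],
  ],
)

```text
time: 15.25
tool_pos: [521.0, -322.1, 234.4]
tcp_rot: [179.9, -0.1, -167.7]
ft_force: [-0.0, 0.4, -0.3]
finger_gap: 85.1
grip_force: 0.0
```

```bash
python3 - <<'E'
from h import *
np.set_printoptions(precision=1,suppress=True)
s=snapshot("wrist"); save(s,"wrist5"); st=sense(); print(st["tool_pos"],st["tcp_rot"],st["joint_pos"])
for d in pinpoint("carton_b_mid",s): w=world(s,d["xyz"]);print(round(d["p"],2),w,px(s,w))
c=cv2.cvtColor(s["color"],cv2.COLOR_RGB2HSV); m=cv2.inRange(c,(0,150,190),(30,255,255))
for d in regions_of("carton_b_mid",s):
    if d["p"]>.3:
        k=(d["mask"]*255).astype(np.uint8)&m; p=np.argwhere(k)[:,::-1].astype(np.float32)
        if len(p)<800: continue
        b=cv2.boxPoints(cv2.minAreaRect(p)); P=np.array([ray(s,u,v,58)[:2] for u,v in b]); r=cv2.minAreaRect(P.astype(np.float32)); print(d["p"],len(p),b.ravel(),r)
        go([*r[0],29.5],192.5)
E
```

```text
[ 521.1 -322.1  234.7] [ 180.    -0.  -167.7] [ -36.5    9.4   82.8   -0.    87.9 -138.8]
0.86 [ 517.3 -321.6   29.9] [325.9 203.3]
0.68 [ 555.4 -441.5   27.9] [185.2 215.8]
0.62 [ 395.5 -392.3   29.9] [271.5  35.7]
0.58 [ 382.7 -241.3   27.3] [458.4  63.2]
0.86 3514 [296.6 158.6 345.9 157.6 347.9 258.6 298.7 259.6] ((518.6901245117188, -324.5384826660156), (83.19122314453125, 41.2988166809082), 13.494824409484863)
shift [  3.   -1.7 205.6] turn -0.002
```

View pics/wrist5.png

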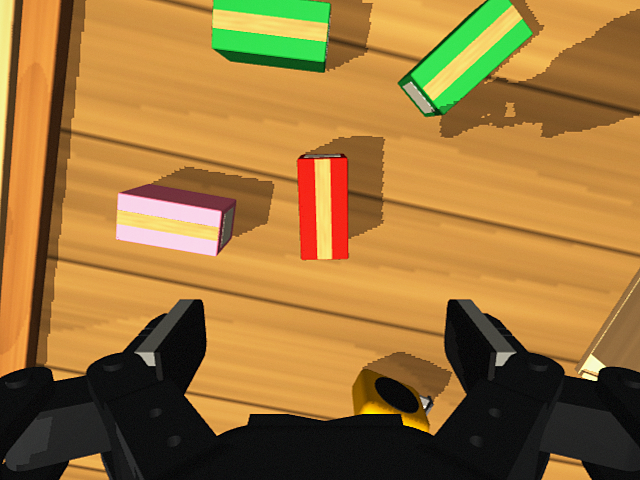

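Red carton B is centred between the fingers at (322,208). The pink one's nearest edge at column 235 stays outside the finger path. Descending to grip.

>>> play_rows(
  increments=[
    [1,[2.5,-1.5,40],-0.02],
    [1,[0,0,40],0],
    [1,[0,0,40],0],
    [1,[0,0,40],0],
    [1,[0,0,32],0],
    [1,[0,0,12],0],
    [1,[0,0,0],0],
    [-1,[0,0,0],0],
    [-1,[0,0,0],0],
    [-1,[0,0,0],0],
    [-1,[0,0,0],0],
    [-1,[0,0,0],0],
  ],
)

```text
time: 16.4
tool_pos: [521.0, -325.6, 34.3]
tcp_rot: [-179.8, 0.2, -166.4]
ft_force: [-0.4, 0.5, 5.1]
finger_gap: 39.4
grip_force: 41.8
```

>>> play_rows(
  increments=[
    [-1,[0,0,-20],0],
    [-1,[0,0,-35],0],
    [-1,[0,0,-40],0],
    [-1,[0,0,-40],0],
    [-1,[0,0,-40],0],
    [-1,[0,0,-30],0],
    [-1,[0,0,0],0.1],
    [-1,[0,0,0],0.1],
    [-1,[0,0,0],0.1],
    [-1,[0,0,0],0.11],
    [-1,[0,0,0],0],
    [-1,[0,0,0],0],
  ],
)

```text
time: 17.4
tool_pos: [519.2, -324.4, 237.0]
tcp_rot: [-180.0, 0.0, 170.3]
ft_force: [-0.3, -0.4, -2.2]
finger_gap: 39.1
grip_force: 41.5
```

```bash
python3 - <<'E'
from h import *
st=sense(); print(st["tool_pos"],st["tcp_rot"],st["finger_gap"],st["time"])
go([*(chute([532.3,87.7,-9.8],6)+[.5,.5]),234],170.2)
E
```

```text
[ 519.23365254 -324.37973044  236.95022223] [-1.79977159e+02  4.08689639e-02  1.70290573e+02] 39.095555258606666 17.4
shift [  6.6 467.9   3. ] turn 0.002
```

>>> play_rows(
  increments=[
    [-1,[0,39,0],0],
    [-1,[1,39,0],0],
    [-1,[0,39,0],0],
    [-1,[1,39,0],0],
    [-1,[0,39,0],0],
    [-1,[1,39,0],0],
    [-1,[0,39,0],0],
    [-1,[1,39,0],0],
    [-1,[1,39,0],0],
    [-1,[1,39,0],0],
    [-1,[1,39,0],0],
    [-1,[0,39,0],0],
  ],
)

```text
time: 18.4
tool_pos: [592.7, 139.9, 236.8]
tcp_rot: [180.0, 0.0, 170.3]
ft_force: [-0.1, -1.0, -2.9]
finger_gap: 39.0
grip_force: 41.7
```

>>> play_rows(
  increments=[
    [-1,[0,0,0],0],
    [-1,[0,0,0],0],
    [-1,[0,0,0],0],
    [-1,[0,0,0],0],
  ],
)

```text
time: 18.73
tool_pos: [592.8, 137.0, 236.4]
tcp_rot: [-180.0, 0.0, 170.1]
ft_force: [-0.1, -0.5, -2.8]
finger_gap: 39.1
grip_force: 42.0
```

```bash
python3 - <<'E'
from h import *
s=snapshot("wrist"); save(s,"wrist6"); st=sense(); print(st["tool_pos"],st["tcp_rot"],st["time"])
m=[532.3,87.7,-9.8]; print(px(s,[*chute(m,6),160]))
go([*(chute(m,6)+[.5,.5]),167],170.2)
E
```

```text
[592.78415916 136.70266509 236.38143049] [-1.79981873e+02  4.82658744e-03  1.70089181e+02] 18.7833
[324.86670716 246.2307119 ]
shift [ 1.4  1.  69.4] turn -0.002
```

View pics/wrist6.png

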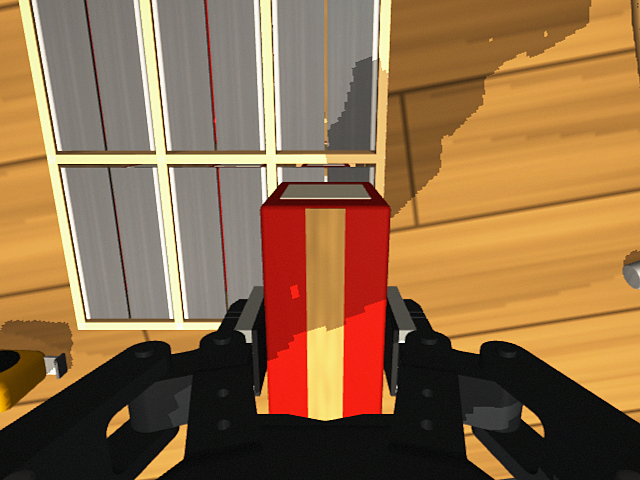

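Carton B is held straight, with its near edge at rows 183–207. The crossing wall is at row 159 and chute 6's centre at column 325, so the alignment is good. Insert and release.

>>> play_rows(
  increments=[
    [-1,[0,0.5,20],0],
    [-1,[0,0,15],0],
    [-1,[0,0,10],0],
    [-1,[0,0,9],0],
    [-1,[0,0,8],0],
    [-1,[0,0,8],0],
    [-1,[0,0,0],0],
    [-1,[0,0,0],0],
  ],
)

```text
time: 19.45
tool_pos: [592.4, 138.2, 165.7]
tcp_rot: [-180.0, -0.1, 170.1]
ft_force: [-0.1, -0.4, -1.4]
finger_gap: 39.3
grip_force: 42.1
```

>>> play_rows(
  increments=[
    [1,[0,0,0],0],
    [1,[0,0,0],0],
    [1,[0,0,0],0],
    [1,[0,0,0],0],
    [1,[0,0,0],0],
    [1,[0,0,-25],0],
    [1,[0,0,-35],0],
    [1,[0,0,-25],0],
    [1,[0,0,-25],0],
    [1,[0,0,0],0],
    [1,[0,0,0],0],
    [1,[0,0,0],0],
  ],
)

```text
time: 20.45
tool_pos: [592.7, 138.4, 275.8]
tcp_rot: [-180.0, -0.0, 170.1]
ft_force: [-1.0, 0.3, 0.2]
finger_gap: 85.2
grip_force: 0.0
```

```bash
python3 - <<'E'
from h import *
s=snapshot("wrist"); save(s,"wrist7"); print(sense()["tool_pos"],sense()["ft_force"],sense()["time"])
E
```

```text
[592.26855152 138.30368251 274.88267525] [ 0.30107078 -0.39958417 -0.64164332] 20.5
```

View pics/wrist7.png

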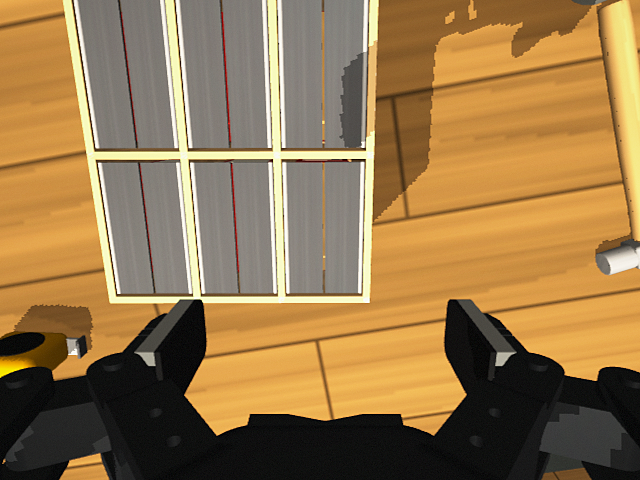

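All six flaps are shut and nothing sticks out. A light touch in chutes 6 and 4 will confirm the cartons are seated with their tops at z = 124.

>>> play_rows(
  increments=[
    [-1,[0,0,0],0],
    [-1,[0,0,0],0],
    [-1,[0,0,0],0],
    [-1,[0,0,40],0],
    [-1,[0,0,40],0],
    [-1,[0,0,35],0],
    [-1,[0,0,20],0],
    [-1,[0,0,10],0],
    [-1,[0,0,4],0],
    [-1,[0,0,3],0],
    [-1,[0,0,1],0],
    [-1,[0,0,0],0],
  ],
)

```text
time: 21.5
tool_pos: [593.9, 138.6, 125.0]
tcp_rot: [180.0, 0.1, 170.1]
ft_force: [-0.3, 0.2, -1.0]
finger_gap: -0.3
grip_force: 0.5
```

>>> play_rows(
  increments=[
    [-1,[0,0,-25],0],
    [-1,[0,0,-30],0],
    [-1,[0,-40,0],0],
    [-1,[0,-40,0],0],
    [-1,[0,-38,0],0],
    [-1,[0,0,20],0],
    [-1,[0,0,20],0],
    [-1,[0,0,8],0],
    [-1,[0,0,4],0],
    [-1,[0,0,2],0],
    [-1,[0,0,1],0],
    [-1,[0,0,0],0],
  ],
)

```text
time: 22.5
tool_pos: [573.2, 22.6, 124.3]
tcp_rot: [180.0, 0.1, 170.1]
ft_force: [-0.1, 0.3, -0.4]
finger_gap: 0.0
grip_force: 0.5
```

>>> play_rows(
  increments=[
    [-1,[0,0,-25],0],
    [-1,[0,0,-35],0],
    [-1,[0,0,-40],0],
    [-1,[0,0,-40],0],
    [-1,[0,0,0],0],
    [-1,[0,0,0],0],
    [-1,[0,0,0],0],
    [-1,[0,0,0],0],
  ],
)

```text
time: 23.17
tool_pos: [572.0, 22.4, 262.0]
tcp_rot: [-180.0, -0.1, 170.1]
ft_force: [0.5, 0.2, -0.5]
finger_gap: -0.0
grip_force: 0.0
```

```bash
python3 -c "
from bench import *
print(hand_in())"
```

```text
the job is handed in; nothing more can be done
None
```

I felt room in chutes 4 and 6, put one red carton into each, and handed the job in at about 23 s. Both flaps shut behind the cartons, and a final feel found nothing standing above full height in either chute; the hand-in gave no verdict.

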